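Lay the rest bar, then hold the post foot over it for marking out

ROBOT

A 7-joint arm with a two-finger parallel gripper is mounted at the origin on the work surface. World frame = base frame: x ahead of the robot, y to its left, z up, the work surface at z = 0. Lengths are in m, angles in rad, forces in N, time in s.
With the tool pointing down it reaches from about 0.425 to 0.925 m from the base axis. Payload 6.8 kg.
Tool frame: the origin (TCP) lies midway between the tips of the shut fingers; the grasp point (between the pads) lies 19 mm behind it; x points along the fingers, y is the direction in which the jaws open and shut, and the axes are right-handed (so a half turn about x gives the same grasp; the last joint's range is limited). The gripper opens to 85 mm and grips with 20 to 120 N. Pads are 22 mm wide; open, the fingers measure 114 mm over their backs; the gripper's body (76 mm by 85 mm) begins 54 mm behind the grasp point. The pads swing forward as they close: fully open they stand 13 mm farther back than shut.
Start: joints at [-1.409, 0.477, 0.022, 1.555, -0.011, 1.109, -0.083], TCP at [0.18, 0.651, 0.231] pointing down, gripper open.
Joint ranges: [-2.96, 2.96], [-0.34, 2.1], [-1.41, 1.46], [0.24, 2.44], [-1.37, 4.51], [0.17, 1.92], [-2.96, 2.96]. Speed limits (rad/s): [2.39, 2.39, 3.14, 3.14, 3.14, 3.14, 3.14].

INTERFACE

Orientations are given as a rotation vector (axis times angle).
In Python, from bench import r, viewer, nets gives the robot as it stands.
- The arm moves only by the shell command python3 -m pendant 'ROWS' [FORCE]. ROWS is JSON, one flat list of numbers, 5 for each row, row after row: the finger opening in mm, from 0 to 85.4, then the shift along the tool's x, y, z in mm, then the turn about the tool's x in rad. A call has 1 to 20 rows; each row shifts and turns the commanded pose from where the row before left it, along the tool's axes as they then stand; what a row does not reach is not made up. A row lasts 1/8 s, in which the tool goes at most 62.5 mm and 10.7 degrees, less where a joint would pass 70% of its speed; a pose out of reach is approached as far as the arm can. A call with a gripper value outside its range is refused whole. The fingers move at their own pace and stop on an object; FORCE is the grip in N (left out, the last holds). Time passes only in rows, so rows that do not move let the fingers close. It gives the time, the measured TCP pose, the force and the opening at its end, in the units of the state.
- r.get_obs(): the state, without advancing time (a new reading comes with each control period).
- viewer.grab_frame(name): name is "side" or "top"; returns (picture, depth): 400x640x3 uint8, red, green, blue; 400x640 float32, m along the optical axis (not along the pixel's ray), 0 where there is no reading.
- viewer.calibration(name): a dict with "mtx" (3x3 intrinsics, pixels), "distortion" ([k1, k2, p1, p2, k3] as OpenCV has them; the pictures are not rectified), "world_to_cam" (4x4, takes a point from world to camera coordinates). Camera axes: x right, y up, looking along -z (the intrinsics and any distortion apply to the point x, -y, -z); pixel columns grow to the right and rows downward; lengths in m; the calibration is good to about 2 mm. A picture is of the moment at which its call begins. calibration takes no time and is no camera call.
- r.hand_in(): hands the job in, once; it reports no verdict.
Trained networks look in the newest picture that a camera, given by its name, has taken for a name from the list of things; names that differ only in an ending like _2 or _b are one class to them, and where a whole thing is asked for, a point or a joint stands for the part that bears it (a point fixed in the world has none). Each returns a list of dicts, best first, with "score" (0 to 1); they miss things now and then, are a little off and sometimes report something else, mostly with a low value. They report only what shows in the picture. A call takes as long as a camera call. They do not tell look-alikes from the thing itself.
- nets.look_for(name, camera): "location" ([x, y, z] in m, in world coordinates, good to about 4 mm: the middle of the surface that is visible of it).
- nets.silhouettes(name, camera): "mask" (400x640 bool, what is visible of it).
The state is a dict: "clock": time; "joints": joint angles; "qvel": joint speeds; "tau": joint torques, N m; "tcp_pos": TCP position; "orientation": TCP orientation; "contact_force": force on the tool from outside, world axes, zero at the start; "moment": the same for the moment, N m; "grip_width": finger opening in m.
Only numpy, scipy, OpenCV 4.12 (cv2) and the standard library are available. Lean on these libraries where they do the work, as an engineer would, in place of code of your own. Each camera call takes 0.05 s, during which the arm holds its last target. There are 200 camera calls.

TASK

First lay the loose square-tube bar into the notches of the two-saddle jig, centred and down on both saddles, and let go of it. Then lift the post foot (plate with a square tube stub) off its cooling rack, keeping it upright, and hold it steady and level over the middle of the bar, plate lengthwise along the bar, with about 5 cm of air between them, so that I can mark out the joint. Finish while still holding it there in the gripper, and leave the other things on the table where they are.

Things in the scene. Friction and masses are not known exactly. Their poses are not given: they have to be found in the camera images.
- jig: Fixed grey saddle jig: base plate 200 x 90 x 8 mm, two saddle blocks 24 mm thick, 90 mm wide, centred at x = -80 and +80 mm. Each has a notch along x, open on top, 38 mm wide, floor 50 mm above the table; walls straight for 8 mm, then flaring to 50 mm width at the top, 66 mm above the table. Origin: centre of the underside; x from saddle to saddle (as the bar will lie), z up.
- seat (a point): Point midway between the two saddles, level with the notch floors (50 mm above the table); axes as the jig's. A bar lying home has its centre 15 mm above this point and its upper face 30 mm above it.
- bar: Loose bar: plain steel square tube 30 x 30 mm, 240 mm long, about 0.4 kg (varies), open ends look black. Starts lying flat on the table, on one side of the jig. Origin: its very centre; x along its length, both ends alike.
- rack: Fixed steel cooling rack, on the other side of the jig: base plate 120 x 110 x 6 mm with two upright rails 8 mm thick at x = -32 and +32 mm, 110 mm long along y, tops 40 mm above the table. Origin: centre of the underside, z up.
- foot: Loose steel post foot, about 0.45 kg (varies): plate 100 (x) x 70 (y) x 6 mm, a square tube stub 25 x 25 x 80 mm standing on its middle, sides parallel to the plate's edges; 86 mm high overall. Starts upright on the rack's rails. Origin: centre of the plate's underside; x along the plate's long side, z up along the stub. Hold it by the stub.
- can: Bystander: closed spray-type can, 56 mm across, 120 mm tall, standing at the far left of the table. Origin: centre of its underside.
- hammer: Bystander: hammer about 0.3 m long, lying far to the left of the work. Origin in its underside.
- wrench: Bystander: wrench about 0.2 m long, lying far to the right of the work. Origin in its underside.
- square: Bystander: triangular magnetic welding square, about 90 x 90 x 18 mm, lying at the far right of the table. Origin: about its middle, underside.
Not all that is in view belongs to the job. Of the things like the rack, leave any that is green; of the rest the larger one is meant. Leave any red look-alike of the foot alone.

How it is judged:
On the way, in this order (a step that is already met when the one before it is completed fails the run):
1. the bar lies home in both saddles, centred, let go, while the post foot is still on its rack (x of bar in the frame of jig between -0.02 and 0.02 m and y of bar in the frame of jig between -0.009 and 0.009 m and z of bar in the frame of jig between 0.061 and 0.068 m and angle between the x axis of bar and the x axis of jig, either way round below 0.08 rad and contact force between each of the arm, the fingers and bar below 0.2 N and linear speed of bar below 0.03 m/s and z of foot in the frame of rack between 0.036 and 0.044 m and horizontal distance between foot and rack below 0.05 m), for 0.3 s.
2. the post foot is lifted clear of its rack in the gripper (z of foot in the frame of rack above 0.055 m and contact force between the fingers and foot above 2 N), for 0.2 s.
At the end, for the whole second after the job is handed in: Bar untouched, down in both notches: within 20 mm lengthwise, 9 mm crosswise, 4 mm in height, 0.08 rad. Foot at rest in the fingers, touching neither bar nor jig: underside 25-90 mm above the bar, within 30 mm of the jig's middle, level within 0.09 rad, long side along the bar within 0.17 rad (x of bar in the frame of jig between -0.02 and 0.02 m and y of bar in the frame of jig between -0.009 and 0.009 m and z of bar in the frame of jig between 0.061 and 0.068 m and angle between the x axis of bar and the x axis of jig, either way round below 0.08 rad and contact force between each of the arm, the fingers, foot and bar below 0.2 N and linear speed of each of bar, foot below 0.03 m/s and z of foot in the frame of jig between 0.105 and 0.17 m and horizontal distance between foot and seat below 0.03 m and angle between foot's own z axis and vertical below 0.09 rad and angle between the x axis of foot and the x axis of jig, either way round below 0.17 rad and contact force between the fingers and foot above 2 N and contact force between foot and jig below 0.2 N and angular speed of foot below 0.2 rad/s); the arm keeps its last pose, push and grip.
It fails at once if the post foot is tipped over (more than 0.5 rad) (angle between foot's own z axis and vertical above 0.5 rad).
It fails at once if the spray can is disturbed (shifted more than 30 mm) (distance of can from where it was at the start of the episode above 0.03 m).
It fails at once if the hammer is disturbed (shifted more than 30 mm) (distance of hammer from where it was at the start of the episode above 0.03 m).
It fails at once if the wrench is disturbed (shifted more than 30 mm) (distance of wrench from where it was at the start of the episode above 0.03 m).
It fails at once if the welding square is disturbed (shifted more than 30 mm) (distance of square from where it was at the start of the episode above 0.03 m).
It also fails if it takes over 67 s, if anything falls off the work surface, if the arm or the gripper's body presses on something with over 40 N, if the wrist force passes 120 N, or if a joint passes its speed limit or range.

## Working session

There is one attempt and no reset: what is moved stays moved. The work goes in short steps, Python scripts to look and compute and a shell command to move; the robot and the scene stay as the last step left them, time stands still between calls to the robot, and variables do not carry over. Pictures are saved under pics/ and viewed, about 8 in all and at most 12, crops included, and the job is handed in when it is done.

```bash
ls; mkdir -p pics; cat > h.py <<'E'
import numpy as np, cv2
from bench import r, viewer, nets
from scipy.spatial.transform import Rotation as R
def cloud(cam, depth, mask=None):
    c=viewer.calibration(cam); K=np.array(c["mtx"],float); D=np.array(c["distortion"],float); T=np.linalg.inv(np.array(c["world_to_cam"]))
    m=depth>0
    if mask is not None: m&=mask
    v,u=np.nonzero(m); z=depth[v,u]
    n=cv2.undistortPoints(np.stack([u,v],1).astype(np.float64)[:,None],K,D)[:,0]
    P=np.stack([n[:,0]*z,-n[:,1]*z,-z,np.ones_like(z)],1)
    return (P@T.T)[:,:3],u,v
def save(name,img): cv2.imwrite("pics/"+name,np.ascontiguousarray(img[:,:,::-1]))
E
python3 - <<'E'
from h import *
o=r.get_obs(); print(o)
print(R.from_rotvec(o["orientation"]).as_matrix().round(3))
ims=[]
for cam in("side","top"):
    im,d=viewer.grab_frame(cam); save(cam+"0.png",im)
    np.savez(cam+"0.npz",im=im,d=d)
    for n in["jig","bar","rack","foot","can","hammer","wrench","square"]:
        for q in nets.look_for(n,cam): print(cam,n,round(q["score"],2),np.round(q["location"],3))
E
```

```text
pics
{'clock': 0.0, 'joints': array([-1.40910226,  0.47777855,  0.02235737,  1.55645181, -0.01149681,
        1.10931234, -0.08310927]), 'qvel': array([-0.00109884, -0.00116523,  0.00040153,  0.00060204,  0.00144064,
       -0.00189909, -0.0001765 ]), 'tau': array([-3.84538034e-04, -5.96440673e+01,  1.60731889e+00, -2.81200522e+01,
        1.23940801e-02,  9.39641468e-03,  6.59573004e-06]), 'tcp_pos': array([0.17977723, 0.65000138, 0.23034037]), 'orientation': array([ 0.21035188,  1.56050052, -0.21321613]), 'contact_force': array([ 0.77192383, -0.1238079 ,  1.07903344]), 'moment': array([ 4.27581941e-03,  1.44625079e-02, -3.23653526e-05]), 'grip_width': 0.08535478221954985}
[[-0.     0.267  0.964]
 [-0.002  0.964 -0.267]
 [-1.    -0.002  0.   ]]
side jig 0.6 [ 0.528 -0.022  0.006]
side jig 0.28 [0.759 0.174 0.086]
side bar 0.84 [0.543 0.274 0.032]
side rack 0.97 [ 0.461 -0.687  0.001]
side rack 0.81 [ 0.464 -0.331  0.009]
side rack 0.65 [ 0.3   -0.321  0.007]
side foot 0.85 [ 0.484 -0.306  0.049]
side foot 0.6 [ 0.636 -0.368  0.004]
side foot 0.51 [0.539 0.515 0.021]
side can 0.87 [0.761 0.173 0.086]
side hammer 0.8 [0.538 0.517 0.024]
side wrench 0.54 [ 0.542 -0.528  0.006]
side square 0.64 [ 0.761 -0.212  0.016]
top jig 0.8 [ 0.514 -0.015  0.008]
top bar 0.62 [0.54  0.275 0.029]
top rack 0.58 [ 0.298 -0.325  0.005]
top rack 0.56 [ 0.456 -0.311  0.006]
top foot 0.84 [ 0.637 -0.353  0.007]
top foot 0.83 [ 0.476 -0.289  0.046]
top can 0.64 [0.757 0.186 0.115]
top hammer 0.92 [0.548 0.519 0.024]
top wrench 0.75 [ 0.531 -0.531  0.003]
top square 0.5 [ 0.759 -0.198  0.019]
```

View pics/side0.png

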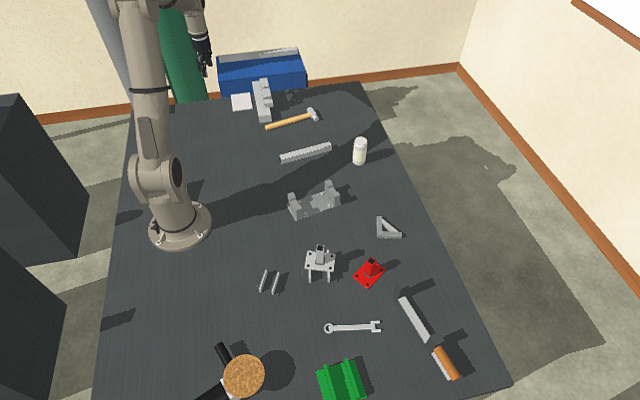

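View pics/top0.png

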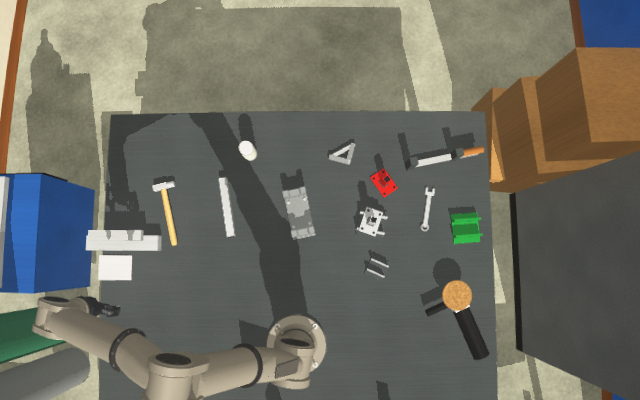

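Candidates: bar at side (305,152), while the flat bar at (414,320) lies beyond the wrench and is not it. Jig at (313,200). Racks: the one under the foot at (320,260), an empty smaller one at (270,280), and a green one at (340,380). Feet: the grey one on the rack at (320,255) and a red look-alike at (368,272). I choose the grey foot on the larger grey rack. Next I'll measure and take one close crop.

```bash
cat >> h.py <<'E'
def rect(P):
    (c,s,a)=cv2.minAreaRect((P[:,:2]*1000).astype(np.float32))
    if s[0]<s[1]: s=(s[1],s[0]); a+=90
    a=(a+90)%180-90
    return np.round(c,1),np.round(s,1),round(a,1),len(P)
def box(P,x,y,z): return P[(P[:,0]>x[0])&(P[:,0]<x[1])&(P[:,1]>y[0])&(P[:,1]<y[1])&(P[:,2]>z[0])&(P[:,2]<z[1])]
E
python3 - <<'E'
from h import *
crops=[]
for cam in("side","top"):
    f=np.load(cam+"0.npz"); P,u,v=cloud(cam,f["d"])
    t=box(P,(.35,.9),(-.15,.4),(-.02,.02)); print(cam,"table",np.median(t[:,2]))
    print("bar",rect(box(P,(.38,.68),(.2,.35),(.024,.036))))
    print("bar full",rect(box(P,(.38,.68),(.2,.35),(.012,.036))))
    j=box(P,(.38,.66),(-.1,.08),(.02,.09)); print("jig z>20",rect(j), "z>58",rect(j[j[:,2]>.058]), j[:,2].max())
    jj=j[j[:,2]>.058]
    for s in (jj[jj[:,0]<.52],jj[jj[:,0]>.52]): print("  saddle",rect(s))
    F=box(P,(.38,.57),(-.4,-.2),(.036,.056)); print("plate",rect(F))
    F=box(P,(.38,.57),(-.4,-.2),(.115,.135)); print("stubtop",rect(F),np.median(F[:,2]))
    for g in("r",):
        pass
s=np.load("side0.npz")["im"][170:300,240:400]; t=np.load("top0.npz")["im"][170:300,270:430]
save("crop0.png",np.hstack([cv2.resize(s,None,fx=2.5,fy=2.5,interpolation=3),cv2.resize(t,None,fx=2.5,fy=2.5,interpolation=3)]))
E
```

```text
side table 0.0010446100974490502
bar (array([546. , 278.5]), array([241.6,  38. ]), 9.6, 296)
bar full (array([546. , 278.1]), array([241.6,  38.8]), 10.0, 397)
jig z>20 (array([520.6, -12.5]), array([186.2,  94.6]), 11.8, 419) z>58 (array([520.8, -13.1]), array([186.1,  93.4]), 11.8, 155) 0.07316931276021732
  saddle (array([441.9, -29.6]), array([93.4, 25. ]), -78.2, 80)
  saddle (array([598.3,   4.4]), array([90.5, 26.7]), -78.7, 75)
plate (array([ 480.1, -303.8]), array([110.1, 102.4]), 75.2, 484)
stubtop (array([ 481.6, -295.6]), array([27.9, 24.3]), 69.5, 62) 0.1265624930354311
top table -2.5280655399306795e-05
bar (array([542.7, 278. ]), array([240.8,  33. ]), 9.7, 393)
bar full (array([538.8, 299.7]), array([241.1,  77.5]), 9.8, 469)
jig z>20 (array([517.6,  -9.6]), array([184.5,  89.4]), 12.1, 333) z>58 (array([517.5,  -9.6]), array([184.2,  89.4]), 12.1, 162) 0.07507871510909236
  saddle (array([439.1, -26.5]), array([89.4, 24.2]), -78.4, 82)
  saddle (array([595.7,   7.2]), array([89.4, 24.3]), -77.6, 80)
plate (array([ 477.5, -301.9]), array([108.4, 107.2]), 78.7, 414)
stubtop (array([ 479.3, -294.2]), array([25.3, 25.1]), -18.6, 48) 0.12423050182897899
```

View pics/crop0.png

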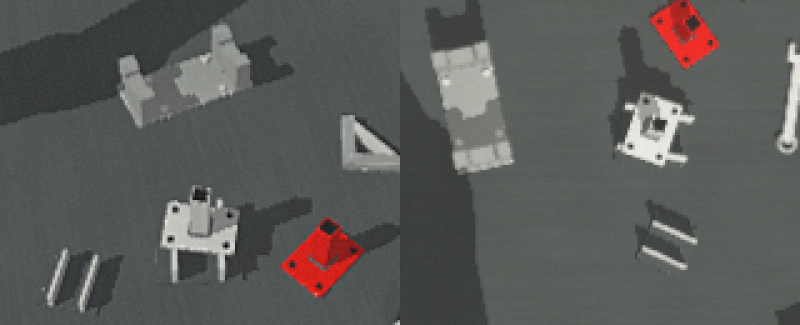

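Foot: grey on the larger grey rack, plate long side at about -19° yaw, stub top about (480,-295). Bar at (544,278) yaw 9.8°. Jig at (519,-11) yaw 12°. Moving above the bar now.

```bash
python3 -m pendant '[85,0,-21.8,37.6,0, 85,0,-21.8,37.6,0, 85,0,-21.8,37.6,0, 85,0,-21.8,37.6,0, 85,0,-21.8,37.6,0, 85,0,-21.8,37.6,0, 85,0,-21.8,37.6,0, 85,0,-21.8,37.6,0, 85,0,-21.8,37.6,0, 85,0,-21.8,37.6,0, 85,0,-21.8,37.6,0, 85,0,-21.8,37.6,0, 85,30,0,0,-0.147, 85,30,0,0,-0.147, 85,30,0,0,-0.147, 85,0,0,0,0, 85,0,0,0,0]' 40
cat > st.py <<'E'
from h import *
import sys
def go(o,x,y,z,yaw):
    M=R.from_rotvec(o["orientation"]).as_matrix(); p=np.array(o["tcp_pos"])*1000
    cur=np.degrees(np.arctan2(M[1,2],M[0,2])); 
    d=M.T@(np.array([x,y,z])-p)
    t=(yaw-cur+90)%180-90
    print("tcp",p.round(1),"yaw",cur.round(1),"tilt",np.degrees(np.arccos(-M[2,0])).round(2),"need tool d",d.round(1),"turn",round(-np.radians(t),3),"F",np.round(o["contact_force"],1),"w",round(o["grip_width"]*1000,1),"t",o["clock"])
E
python3 - <<'E'
from st import *
go(r.get_obs(),544.5,278,4,9.8)
for cam in("side","top"):
    im,d=viewer.grab_frame(cam); P,u,v=cloud(cam,d)
    print(cam,"bar",rect(box(P,(.38,.68),(.2,.35),(.022,.036))))
E
```

```text
clock: 3.02
tcp_pos: [0.5458, 0.2785, 0.1424]
orientation: [-0.132, 1.565, 0.133]
contact_force: [-0.7, -0.9, 0.9]
grip_width: 0.0853
tcp [545.8 278.5 142.4] yaw 9.6 tilt 0.08 need tool d [138.4  -0.3  -1.5] turn -0.003 F [-0.7 -0.9  0.9] w 85.3 t 3.025
side bar (array([545. , 278.7]), array([239.7,  39.5]), 10.6, 310)
top bar (array([543.1, 278.4]), array([241. ,  32.8]), 9.1, 351)
```

```bash
python3 -m pendant '[85,30,0,-1,0, 85,30,0,0,0, 85,30,0,0,0, 85,30,0,0,0, 85,18,0,0,0, 85,0,0,0,0, 60,0,0,0,0, 40,0,0,0,0, 20,0,0,0,0, 10,0,0,0,0, 10,0,0,0,0, 10,0,0,0,0, 10,0,0,0,0]' 60
python3 -m pendant '[10,-10,0,0,0, 10,-20,0,0,0, 10,-40,0,0,0, 10,-40,0,0,0, 10,-20,0,0,0, 10,0,0,0,0]' 60
python3 - <<'E'
from st import *
go(r.get_obs(),519,-11,73,12)
E
```

```text
clock: 4.75
tcp_pos: [0.5447, 0.2784, 0.0043]
orientation: [-0.134, 1.565, 0.135]
contact_force: [-0.5, -0.8, 5.5]
grip_width: 0.0291
clock: 5.5
tcp_pos: [0.5452, 0.2786, 0.1361]
orientation: [-0.132, 1.563, 0.136]
contact_force: [0.4, 0.1, -4.2]
grip_width: 0.0288
tcp [545.2 278.6 136.1] yaw 9.8 tilt 0.26 need tool d [  62.2 -281.   -75.4] turn -0.038 F [ 0.4  0.1 -4.2] w 28.8 t 5.5
```

```bash
python3 -m pendant '[10,0,-15,-4,0, 10,0,-28,-7.5,0, 10,0,-28,-7.5,0, 10,0,-28,-7.5,0, 10,0,-28,-7.5,0, 10,0,-28,-7.5,0, 10,0,-28,-7.5,0, 10,0,-28,-7.5,0, 10,0,-28,-7.5,0, 10,0,-28,-7.5,0, 10,0,-14,-4,0, 10,0,0,0,-0.038, 10,0,0,0,0, 10,0,0,0,0]' 60
python3 - <<'E'
from st import *
go(r.get_obs(),519,-11,54,12)
ims=[]
for cam in("side","top"):
    im,d=viewer.grab_frame(cam); P,u,v=cloud(cam,d); np.savez(cam+"1.npz",im=im,d=d)
    b=box(P,(.35,.7),(-.1,.08),(.135,.17))
    print(cam,"zs",np.percentile(b[:,2],[5,25,50,75,95]).round(3))
    a=np.radians(12); L=(b[:,0]-.519)*np.cos(a)+(b[:,1]+.011)*np.sin(a)
    W=-(b[:,0]-.519)*np.sin(a)+(b[:,1]+.011)*np.cos(a)
    k=np.abs(W)<.03; print("L range",L[k].min(),L[k].max(),"W lo/hi ends",[ (round(np.median(W[k&q]),4),round(np.median(b[k&q][:,2]),4)) for q in(L<-.07,L>.07)])
    k=k&(np.abs(L)>.06); print(rect(b[k]))
    j=box(P,(.38,.66),(-.1,.08),(.058,.085)); print("jig",rect(j))
    ims.append(cv2.resize(im[130:260,230:390],None,fx=2.5,fy=2.5,interpolation=3))
save("crop1.png",np.hstack(ims))
E
```

```text
clock: 7.25
tcp_pos: [0.5177, -0.0104, 0.1332]
orientation: [-0.165, 1.564, 0.166]
contact_force: [-0.4, 0.4, -3.5]
grip_width: 0.0289
tcp [517.7 -10.4 133.2] yaw 12.1 tilt 0.03 need tool d [79.2 -0.9  1.1] turn 0.002 F [-0.4  0.4 -3.5] w 28.9 t 7.25
side zs [0.138 0.149 0.158 0.16  0.163]
L range -0.12055256090855605 0.12043594842444379 W lo/hi ends [(np.float64(-0.0083), np.float64(0.1582)), (np.float64(-0.0089), np.float64(0.1574))]
(array([518.8, -10.3]), array([241. ,  37.1]), 12.0, 333)
jig (array([520.5, -14.4]), array([186.2,  92.3]), 12.0, 143)
top zs [0.151 0.156 0.158 0.16  0.164]
L range 0.0915941026904278 0.11910144138762997 W lo/hi ends [(np.float64(nan), np.float64(nan)), (np.float64(0.0023), np.float64(0.1576))]
(array([622.2,  13.3]), array([32.4, 24.8]), -87.8, 55)
jig (array([446. , -58.3]), array([23.7, 23.5]), 13.7, 39)
  return _methods._mean(a, axis=axis, dtype=dtype,
  ret = ret.dtype.type(ret / rcount)
```

View pics/crop1.png

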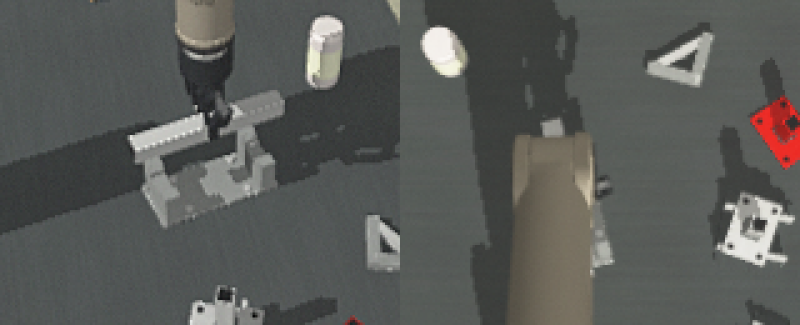

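Side crop: the bar is held level over the saddles, its ends at (135,145) and (285,100), in line with both notches. Lowering.

```bash
python3 -m pendant '[10,20,-1,1,0, 10,20,0,0,0, 10,12,0,0,0, 10,8,0,0,0, 10,6,0,0,0, 10,5,0,0,0, 10,0,0,0,0]' 60
python3 -m pendant '[10,2,0,0,0, 10,2,0,0,0, 10,2,0,0,0, 10,0,0,0,0]'
python3 - <<'E'
from st import *
go(r.get_obs(),519,-11,54,12)
for cam in("side",):
    im,d=viewer.grab_frame(cam); P,u,v=cloud(cam,d)
    b=box(P,(.35,.7),(-.1,.08),(.072,.088))
    a=np.radians(12); L=(b[:,0]-.519)*np.cos(a)+(b[:,1]+.011)*np.sin(a)
    b=b[np.abs(L)>.095]; print(rect(b),np.median(b[:,2]))
E
```

```text
clock: 8.22
tcp_pos: [0.5187, -0.0125, 0.0622]
orientation: [-0.164, 1.565, 0.164]
contact_force: [0.8, 0.5, -3.2]
grip_width: 0.0289
clock: 8.72
tcp_pos: [0.5186, -0.0125, 0.0562]
orientation: [-0.164, 1.565, 0.164]
contact_force: [-0.7, -0.5, -3.4]
grip_width: 0.0292
tcp [518.6 -12.5  56.2] yaw 12.0 tilt 0.01 need tool d [2.2 1.4 0.7] turn -0.0 F [-0.7 -0.5 -3.4] w 29.2 t 8.725
(array([518.9, -12.2]), array([240.5,  36.7]), 11.0, 93) 0.08169794180220102
```

```bash
python3 -m pendant '[10,2,0.7,0,0, 10,0.5,0,0,0, 10,0,0,0,0]'
python3 -m pendant '[36,0,0,0,0, 40,0,0,0,0, 60,0,0,0,0, 85,0,0,0,0, 85,0,0,0,0, 85,0,0,0,0, 85,-20,0,0,0, 85,-40,0,0,0, 85,-50,0,0,0, 85,-50,0,0,0,85,-20,0,0,0, 85,0,0,0,0, 85,0,0,0,0]'
python3 - <<'E'
from st import *
o=r.get_obs()
go(o,480.5,-295,230,-19)
go(o,480.5,-295,230,71)
for cam in("side","top"):
    im,d=viewer.grab_frame(cam); P,u,v=cloud(cam,d)
    b=box(P,(.35,.7),(-.1,.08),(.074,.09))
    print(cam,"bar",rect(b),np.median(b[:,2]))
    F=box(P,(.38,.57),(-.4,-.2),(.115,.135)); print("stubtop",rect(F),np.median(F[:,2]))
    if cam=="side": save("crop2.png",cv2.resize(im[150:290,230:400],None,fx=4,fy=4,interpolation=3))
print(o["joints"].round(2))
E
```

```text
clock: 9.15
tcp_pos: [0.5188, -0.0118, 0.0543]
orientation: [-0.164, 1.564, 0.164]
contact_force: [-1.2, 0.5, 4.8]
grip_width: 0.0291
clock: 10.78
tcp_pos: [0.5178, -0.0118, 0.2327]
orientation: [-0.164, 1.566, 0.164]
contact_force: [-0.2, 0.2, -0.1]
grip_width: 0.085
tcp [517.8 -11.8 232.7] yaw 12.0 tilt 0.1 need tool d [   2.8 -269.2  -95.3] turn 0.541 F [-0.2  0.2 -0.1] w 85.0 t 10.775
tcp [517.8 -11.8 232.7] yaw 12.0 tilt 0.1 need tool d [   2.8 -269.2  -95.3] turn -1.03 F [-0.2  0.2 -0.1] w 85.0 t 10.775
side bar (array([520.2, -12.9]), array([241.4,  36.4]), 12.6, 424) 0.08048949367246838
stubtop (array([ 481.6, -296. ]), array([28.3, 24. ]), 67.5, 65) 0.12607132396220666
top bar (array([452.4, -68.8]), array([0., 0.]), 0.0, 1) 0.07407316745172832
stubtop (array([ 479.3, -294. ]), array([25.2, 24.1]), 69.4, 46) 0.12535844165309462
[-0.23  0.22  0.16  1.93 -0.04  1.    1.72]
```

View pics/crop2.png

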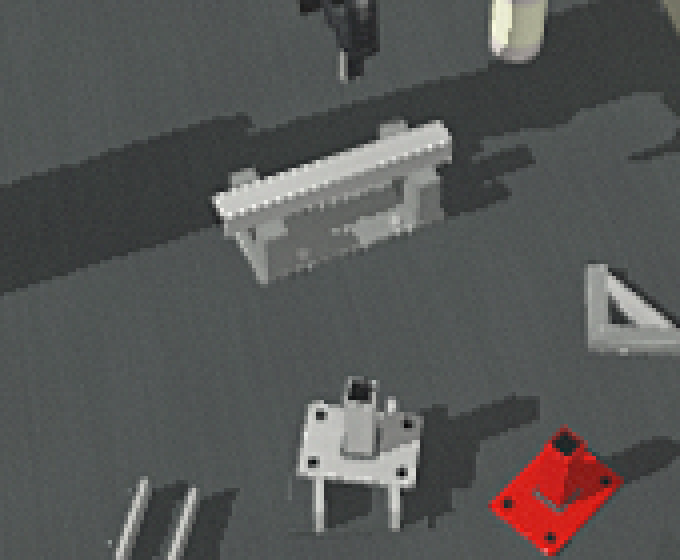

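The bar lies home: top face at z≈0.080 and both ends seated (crop (235,195) and (430,140)). The foot is still on its rack at (360,430). Going to the foot.

```bash
python3 -m pendant '[85,0,-15,-5,0, 85,0,-28.2,-10,0, 85,0,-28.2,-10,0, 85,0,-28.2,-10,0, 85,0,-28.2,-10,0, 85,0,-28.2,-10,0, 85,0,-28.2,-10,0, 85,0,-28.2,-10,0, 85,0,-28.2,-10,0, 85,0,-28.2,-10,0, 85,0,0,0,0.14, 85,0,0,0,0.14, 85,0,0,0,0.14, 85,0,0,0,0.14, 85,0,0,0,0, 85,0,0,0,0]'
python3 - <<'E'
from st import *
go(r.get_obs(),480.5,-295,76,-20)
for cam in("side","top"):
    im,d=viewer.grab_frame(cam); P,u,v=cloud(cam,d)
    F=box(P,(.38,.57),(-.4,-.2),(.115,.135))
    if len(F): print("stubtop",rect(F),np.median(F[:,2]))
    b=box(P,(.35,.7),(-.1,.08),(.074,.09))
    print(cam,"bar",rect(b),np.median(b[:,2]))
E
```

```text
clock: 12.88
tcp_pos: [0.481, -0.2949, 0.2335]
orientation: [0.274, 1.554, -0.274]
contact_force: [-0.9, 0.5, -0.6]
grip_width: 0.0853
tcp [ 481.  -294.9  233.5] yaw -20.0 tilt 0.04 need tool d [157.5  -0.2  -0.3] turn 0.0 F [-0.9  0.5 -0.6] w 85.3 t 12.875
stubtop (array([ 481.5, -296.3]), array([28.7, 24.9]), 67.0, 66) 0.12522802240189979
side bar (array([519.8, -13.7]), array([241.1,  36.3]), 11.0, 216) 0.08050968507584289
top bar (array([519.8, -18.9]), array([240.4,  51.1]), 11.2, 449) 0.08007568069070392
```

```bash
python3 - <<'E'
from st import *
im,d=viewer.grab_frame("top"); P,u,v=cloud("top",d)
b=box(P,(.35,.7),(-.1,.08),(.0765,.09)); print(rect(b))
a=np.radians(12); p=b[:,:2]-[.518,-.0106]; L=p@[np.cos(a),np.sin(a)]; W=p@[-np.sin(a),np.cos(a)]
for q in (L<-.05,L>.05,L>-9): print(np.percentile(W[q]*1000,[5,50,95]).round(1),np.percentile(L*1000,[1,99]).round(1))
E
python3 -m pendant '[85,30,0,0,0, 85,35,0,0,0, 85,35,0,0,0, 85,35,0,0,0, 85,15,0,0,0, 85,7.5,0,0,0, 85,0,0,0,0, 60,0,0,0,0, 40,0,0,0,0, 20,0,0,0,0, 10,0,0,0,0, 10,0,0,0,0, 10,0,0,0,0, 10,0,0,0,0]' 60
```

```text
(array([517.2,  -9.2]), array([239.7,  29.9]), 11.7, 369)
[-11.    0.1  15.4] [-117.6  116.8]
[-12.4   1.3  14.6] [-117.6  116.8]
[-12.    1.7  15. ] [-117.6  116.8]
clock: 14.78
tcp_pos: [0.4817, -0.2948, 0.0768]
orientation: [0.275, 1.553, -0.275]
contact_force: [-1.0, 0.3, 6.2]
grip_width: 0.0245
```

```bash
python3 -m pendant '[10,-4,0,0,0, 10,-10,0,0,0, 10,-20,0,0,0, 10,-26,0,0,0, 10,-26,0,0,0, 10,-16,0,0,0, 10,-8,0,0,0, 10,0,0,0,0, 10,0,0,0,0]' 70
python3 - <<'E'
from st import *
go(r.get_obs(),518.5,-11,167,12)
im,d=viewer.grab_frame("side"); P,u,v=cloud("side",d)
F=box(P,(.38,.58),(-.4,-.2),(.145,.163)); print("plate top",rect(F),np.median(F[:,2]))
save("crop3.png",cv2.resize(im[150:290,230:400],None,fx=4,fy=4,interpolation=3))
E
```

```text
clock: 15.9
tcp_pos: [0.481, -0.2941, 0.1854]
orientation: [0.276, 1.555, -0.275]
contact_force: [-0.2, 0.3, -4.3]
grip_width: 0.0242
tcp [ 481.  -294.1  185.4] yaw -20.1 tilt 0.1 need tool d [ 18.5 278.7 -62. ] turn -0.56 F [-0.2  0.3 -4.3] w 24.2 t 15.9
plate top (array([ 481.1, -293.5]), array([99.9, 75.4]), -19.9, 479) 0.15515482447366957
```

View pics/crop3.png

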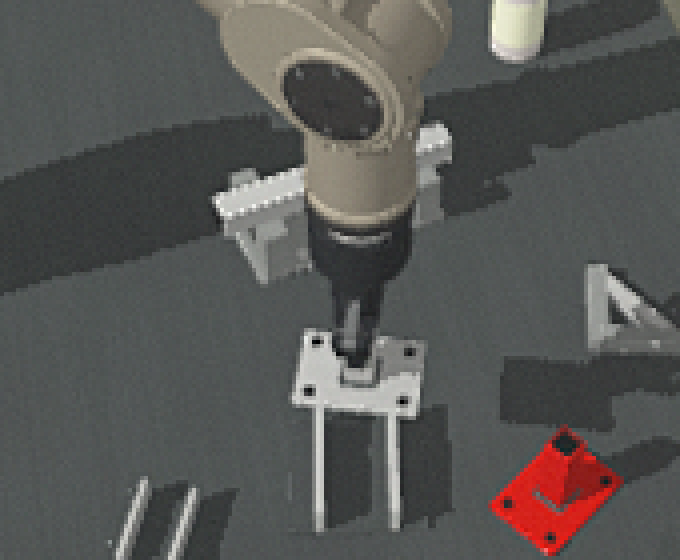

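The foot is held level in the gripper (plate at crop (360,370)), clear of the rails, yaw -20°. Carrying it to the bar.

```bash
python3 -m pendant '[10,0,10,-2,0, 10,0,20,-4.5,0, 10,0,28,-6.2,0, 10,0,28,-6.2,0, 10,0,28,-6.2,0, 10,0,28,-6.2,0, 10,0,28,-6.2,0, 10,0,28,-6.2,0, 10,0,28,-6.2,0, 10,0,25,-6,0, 10,0,18,-4,0, 10,0,10,-2.1,0, 10,0,0,0,0]'
python3 -m pendant '[10,0,0,0,-0.06, 10,0,0,0,-0.1, 10,0,0,0,-0.1, 10,0,0,0,-0.1, 10,0,0,0,-0.1, 10,0,0,0,-0.07, 10,0,0,0,-0.03, 10,5,0,0,0, 10,6,0,0,0, 10,5,0,0,0, 10,2.5,0,0,0, 10,0,0,0,0, 10,0,0,0,0, 10,0,0,0,0]'
python3 - <<'E'
from st import *
go(r.get_obs(),518.5,-11,167,12)
ims=[]
for cam in("side","top"):
    im,d=viewer.grab_frame(cam); P,u,v=cloud(cam,d)
    F=box(P,(.44,.6),(-.09,.07),(.128,.143)); 
    if len(F): print(cam,"plate top",rect(F),np.median(F[:,2]),"slope",np.linalg.lstsq(np.c_[F[:,:2],np.ones(len(F))],F[:,2],rcond=None)[0].round(3))
    b=box(P,(.35,.7),(-.1,.08),(.0765,.09))
    if len(b)>10: print("bar",rect(b),np.median(b[:,2]))
    if cam=="side": save("crop4.png",cv2.resize(im[130:270,230:400],None,fx=4,fy=4,interpolation=3))
E
```

```text
clock: 17.58
tcp_pos: [0.519, -0.0104, 0.1861]
orientation: [0.274, 1.554, -0.274]
contact_force: [0.3, -0.5, -4.9]
grip_width: 0.024
clock: 19.32
tcp_pos: [0.5193, -0.0111, 0.168]
orientation: [-0.164, 1.564, 0.164]
contact_force: [0.3, -0.6, -2.7]
grip_width: 0.0238
tcp [519.3 -11.1 168. ] yaw 12.0 tilt 0.03 need tool d [ 1.   0.3 -0.8] turn -0.0 F [ 0.3 -0.6 -2.7] w 23.8 t 19.325
side plate top (array([520.4, -11.6]), array([103.2,  73.1]), 9.5, 309) 0.13789869862304416 slope [-0.    -0.011  0.138]
bar (array([520.1, -11.9]), array([241.4,  36.4]), 11.5, 355) 0.08080718174600476
top plate top (array([489. , -48.9]), array([30.4,  6.7]), -6.9, 13) 0.13817292741383325 slope [-0.076  0.275  0.188]
bar (array([519.5, -20.7]), array([239.4,  11.3]), 13.1, 11) 0.08312481125100213
```

View pics/crop4.png

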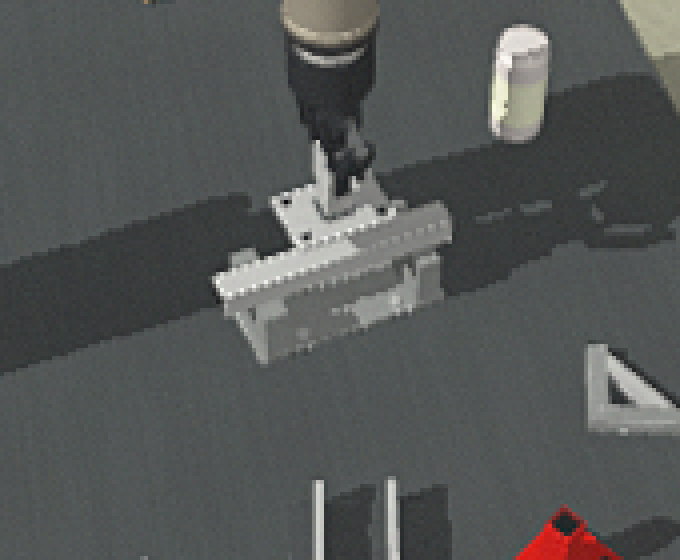

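The crop shows the bar in both notches. The foot's plate is level above its middle, near edge from about (295,243) to (398,212), with its shadow on the bar. The depth data puts plate top at 0.138 and bar top at 0.081, so the gap is about 51 mm. Handing in.

```bash
python3 -m pendant '[10,0,0,0,0, 10,0,0,0,0, 10,0,0,0,0, 10,0,0,0,0]'; python3 -c "
from bench import r
print(abs(r.get_obs()['qvel']).max()); print(r.hand_in())"
```

```text
clock: 19.92
tcp_pos: [0.5191, -0.0112, 0.1678]
orientation: [-0.164, 1.565, 0.164]
contact_force: [-0.0, -0.5, -4.0]
grip_width: 0.0246
0.0017322983423065177
the job is handed in; nothing more can be done
None
```

The bar is lying in both notches of the jig, and the post foot is held over its middle. I handed the job in at about 20 s with the foot still in the gripper; no verdict came back.

- **Bar:** I gripped it, laid it in the saddles and let go. Its upper face is at z ≈ 0.080–0.081 m. A clear top view after release showed it centred on the jig to under 1 mm, at 11.7° against the jig's 12°.
- **Foot:** I took the grey foot from the larger grey rack by its stub and carried it over, tool tilt under 0.3° at each check. Plate top is at z ≈ 0.138 m, which leaves about 51 mm of air above the bar. Its centre is about 1 mm from the jig's middle. The gripper was still holding it (opening 24.6 mm, joint speeds about 0).
- **Checks that disagreed:**
  - The last side view put the plate at 9.5°, while the tool stood at 12°. I took this as noise in fitting the plate's outline; either is within the allowed angle.
  - The top camera was mostly blocked by the arm at the end, so its few readings there (11–13 points) were useless.
  - The two cameras differed by about 3 mm throughout.
- **Other objects:** I made no contact with the can, hammer, wrench, square or red foot that I know of. I did not measure their positions again at the end.

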